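# Clip the hand-truck wheel onto its axle

### The job

Pick up the smaller spring clip by its upright tab and push it sideways, mouth first, into the groove near the top of the wheel's axle until it snaps fully home around the axle, then let go of it. How high the groove stands varies, so feel for it; do not force anything: keep the push on the wheel and axle under 25 N. Leave the bigger clip, the tin, the wrench and the bush where they are.

Things in the scene. Friction and masses are not known exactly. Their poses are not given: they have to be found in the camera images.
- wheel: Black hand-truck wheel, 200 mm across, lying flat on a 210 mm square, 18 mm thick grey laminated jig board fixed to the bench; tyre top 63 mm above the bench, steel hub 52 mm across up to 75 mm. Origin: on the upright axis of wheel and axle, at bench level; z up. The steel axle stands up through the hub exactly on this axis; it does not give.
- wheel_hub (a point): Centre of the hub's top face, 75 mm above the bench. Above it on the axle: stem 26 mm across; washer 40 mm across; on its top face the groove, 14 mm across, 9 mm high; then the axle's end, 20 mm across, 12 mm high. How far the axle stands out is unknown: the washer's top (the groove's lower wall) is 83 to 113 mm above the bench, the axle's top end 21 mm higher than that.
- clip: The smaller steel spring clip, about 0.08 kg, flat on the bench: 68 mm long, 26 mm wide, 6 mm thick, upright tab at its rear. Origin: underside below the tab's centre; x to the open mouth, z up. Two sprung jaws, tips 55.5 mm ahead of the origin, enclose a pocket 16 mm wide; round bumps (radius 4 mm, centred 51.5 mm ahead) narrow the mouth to 9 mm.
- clip_grip (a point): Centre of the clip's upright tab, 15 mm above the clip's underside. The tab is 24 mm long (clip x), 12 mm wide (clip y, the way to pinch it) and 30 mm high from the underside.
- clip_pocket (a point): Centre of the clip's pocket, 44 mm ahead of the tab along clip x, 3 mm above the underside; on the axle's axis when the clip is home. The jaws spread under about 8 to 15 N of push onto the 14 mm groove, then snap shut behind it; they cannot spread over the 20 mm axle end. Once home the clip hangs loosely, a few degrees off level.
- big_clip: Bystander: a bigger steel clip of the same kind, 105 mm long, 8 mm thick, with a 36 mm high tab; origin under the tab, x to the mouth. Too big for this axle.
- grease_tin: Bystander: closed tin, 70 mm across, 75 mm high; origin under its centre.
- wrench: Bystander: steel wrench, 190 mm long, lying on the bench, about 10 mm thick.
- bush: Bystander: brass bush, 44 mm across, 30 mm high; origin under its centre.

How it is judged:
By the outcome, as a careful person would: the job done as asked, in the order asked, and still so for the second after the job is handed in, with the robot touching nothing.
It also fails if it takes over 58 s, if anything falls off the work surface, if the arm or the gripper's body presses on something with over 40 N, if the wrist force passes 120 N, or if a joint passes its speed limit or range.

### The arm

A 7-joint arm with a two-finger parallel gripper is mounted at the origin on the work surface. World frame = base frame: x ahead of the robot, y to its left, z up, the work surface at z = 0. Lengths are in m, angles in rad, forces in N, time in s.
With the tool pointing down it reaches from about 0.4 to 0.85 m from the base axis. Payload 10.4 kg.
Tool frame: the origin (TCP) lies on the centre line of the jaws, within the pads' length; the fingertips stand 22 mm ahead of it and the grasp point (between the pads) lies 3 mm ahead of it; z points along the fingers, y is the direction in which the jaws open and shut (so a half turn about z gives the same grasp; the last joint's range is limited). The gripper opens to 85 mm and grips with 20 to 120 N. Pads are 22 mm wide; open, the fingers measure 114 mm over their backs; the gripper's body (76 mm by 85 mm) begins 54 mm behind the grasp point. The pads swing forward as they close: fully open they stand 13 mm farther back than shut.
Start: joints at [-1.124, 0.332, -0.065, 1.46, 0.022, 1.35, -0.088], TCP at [0.283, 0.557, 0.253] pointing down, gripper open.
Joint ranges: [-2.6, 2.6], [-0.5, 2.12], [-1.47, 1.34], [0.16, 2.42], [-1.27, 4.41], [0.06, 2.06], [-2.6, 2.6]. Speed limits (rad/s): [2.22, 2.22, 2.79, 2.79, 3.14, 3.14, 3.14].

### API

Orientations are given as a unit quaternion [x, y, z, w].
In Python, from workcell import manip gives the robot as it stands. The module is installed in compiled form; this text tells all that it offers.
- The arm moves only by the shell command python3 -m crank 'ROWS' [FORCE]. ROWS is JSON, a list of rows, each a list of 3 entries, a list of its own where there are three numbers: the opening, from -1 (shut) to 1 (fully open), then the shift along the tool's x, y, z normalised to -1 to 1, where 1 is 80 mm, then the turn, a rotation vector about the tool's x, y, z normalised to -1 to 1, where 1 is pi/4 rad. In form: [[jaw, [tx, ty, tz], [ax, ay, az]], ...]. A call has exactly 5 rows; each row shifts and turns the commanded pose from where the row before left it, along the tool's axes as they then stand; what a row does not reach is not made up. A row lasts 1/10 s, in which the tool goes at most 50 mm and 8.59 degrees, less where a joint would pass 70% of its speed; a pose out of reach is approached as far as the arm can. A call with a number of a shift or a turn outside -1 to 1 is refused whole. A call with a gripper value outside its range is refused whole. The fingers move at their own pace and stop on an object; FORCE is the grip in N (left out, the last holds). Time passes only in rows, so rows that do not move let the fingers close, or fill a call up. It gives the time, the measured TCP pose, the force and the opening at its end, in the units of the state.
- manip.get_obs(): the state, without advancing time (a new reading comes with each control period).
- manip.camera(name): name is "side" or "top" or "wrist"; returns the picture (480x640x3 uint8, blue, green, red); there is no depth.
- manip.camera_info(name): a dict with "K" (3x3 intrinsics, pixels), "camera_from_world" (4x4, takes a point from world to camera coordinates); the wrist camera has in their place "mount" (4x4, takes a point from camera to tool coordinates, whose origin is the TCP and whose axes are the flange's). Camera axes: x right, y down, z forward; pixel columns grow to the right and rows downward; lengths in m; the calibration is good to about 2 mm. The wrist camera is an equidistant fisheye: a pixel r from the principal point sees the ray r / f radians off the axis. A picture is of the moment at which its call begins: read the wrist's pose just before it. camera_info takes no time and is no camera call.
- manip.hand_in(): hands the job in, once; it reports no verdict.
The state is a dict: "clock": time; "joint_pos": joint angles; "joint_velocities": joint speeds; "tau": joint torques, N m; "position": TCP position; "ee_rot": TCP orientation; "ft_force": force on the tool from outside, world axes, zero at the start; "torque": the same for the moment, N m; "grip_width": opening from 0.0 (shut) to 1.0 (fully open).
Only numpy, scipy, OpenCV 4.12 (cv2) and the standard library are available. Lean on these libraries where they do the work, as an engineer would, in place of code of your own. Each camera call takes 0.05 s, during which the arm holds its last target.

## Working session

There is one attempt and no reset: what is moved stays moved. The work goes in short steps, Python scripts to look and compute and a shell command to move; the robot and the scene stay as the last step left them, time stands still between calls to the robot, and variables do not carry over. Pictures are saved under pics/ and viewed, and the job is handed in when it is done.

```bash
mkdir -p pics; python3 - <<'E'
from workcell import manip
import cv2,numpy as np
np.set_printoptions(precision=4,suppress=True)
print(manip.get_obs())
for n in("side","top","wrist"):
    cv2.imwrite(f"pics/{n}0.png",manip.camera(n)); print(n,manip.camera_info(n))
E
```

```text
{'clock': 0.0, 'joint_pos': array([-1.1236,  0.3329, -0.0647,  1.4609,  0.0216,  1.3499, -0.0885]), 'joint_velocities': array([-0.0005, -0.0007, -0.0004, -0.0023, -0.0002, -0.001 ,  0.0012]), 'tau': array([ -0.0013, -62.5436,   0.0482, -39.1613,   0.0161,   0.0098,
        -0.    ]), 'position': array([0.2828, 0.557 , 0.2525]), 'ee_rot': array([ 0.2327,  0.9725, -0.0007, -0.0001]), 'ft_force': array([-0.7346,  0.3693,  0.3177]), 'torque': array([ 0.025 , -0.0152, -0.0005]), 'grip_width': 0.9965894686235598}
side {'K': array([[582.0364,   0.    , 314.2431],
       [  0.    , 582.0364, 235.0181],
       [  0.    ,   0.    ,   1.    ]]), 'camera_from_world': array([[ 0.8888, -0.4583, -0.0019, -0.559 ],
       [-0.3152, -0.6083, -0.7284,  0.2682],
       [ 0.3326,  0.648 , -0.6852,  1.0319],
       [ 0.    ,  0.    ,  0.    ,  1.    ]])}
top {'K': array([[569.6479,   0.    , 314.2031],
       [  0.    , 569.6479, 238.094 ],
       [  0.    ,   0.    ,   1.    ]]), 'camera_from_world': array([[ 0.0069, -0.9996, -0.0268,  0.0086],
       [-0.983 , -0.0019, -0.1836,  0.6147],
       [ 0.1835,  0.0277, -0.9826,  0.9568],
       [ 0.    ,  0.    ,  0.    ,  1.    ]])}
wrist {'K': array([[371.6483,   0.    , 324.1075],
       [  0.    , 371.6483, 241.5723],
       [  0.    ,   0.    ,   1.    ]]), 'mount': array([[ 0.0006, -0.9447, -0.328 ,  0.0834],
       [ 1.    ,  0.0004,  0.0005, -0.0006],
       [-0.0004, -0.328 ,  0.9447, -0.1208],
       [ 0.    ,  0.    ,  0.    ,  1.    ]])}
```

View pics/side0.png

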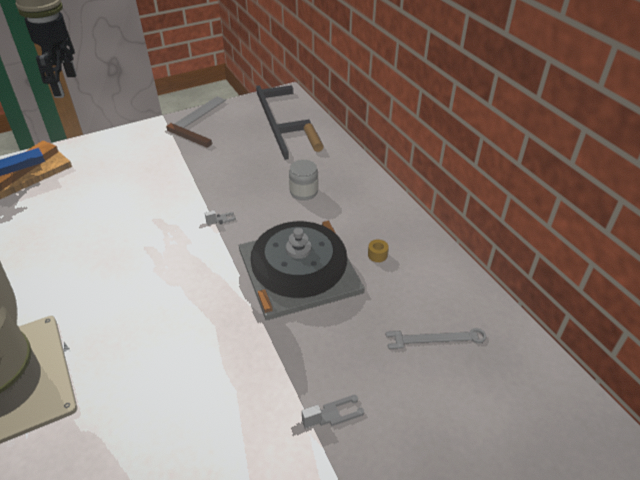

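View pics/top0.png

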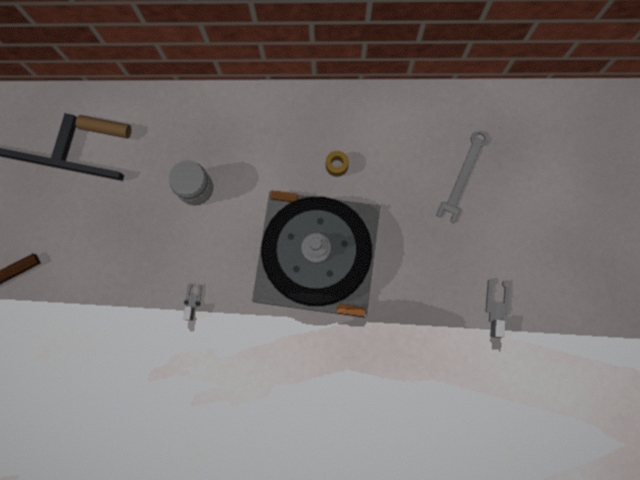

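View pics/wrist0.png

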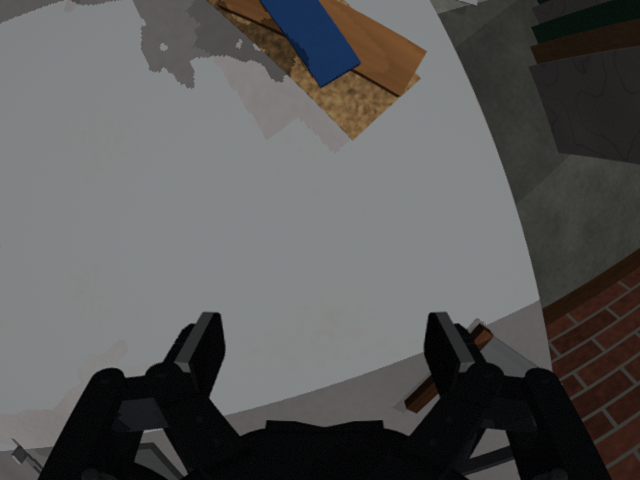

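The side view has the small clip at about (215,218), the wheel at (299,255) and the axle top at (298,233). The top view has the clip at about (193,300) with its mouth up (+x), and the axle at (316,245). I'll zoom in on both.

```bash
cat > h.py <<'E'
from workcell import manip
import cv2,numpy as np
from scipy.spatial.transform import Rotation as R
np.set_printoptions(precision=4,suppress=True)
def cam(n):
    i=manip.camera_info(n);return i["K"],i["camera_from_world"]
def ray(n,u,v):
    K,T=cam(n);d=T[:3,:3].T@np.linalg.solve(K,[u,v,1.]);o=-T[:3,:3].T@T[:3,3];return o,d/np.linalg.norm(d)
def onz(n,u,v,z):
    o,d=ray(n,u,v);return o+d*(z-o[2])/d[2]
def proj(n,p):
    K,T=cam(n);c=T[:3,:3]@np.asarray(p,float)+T[:3,3];q=K@c;return q[:2]/q[2]
def tri(a,b):
    # a,b=(name,u,v)
    A=[];B=[]
    for n,u,v in(a,b):
        o,d=ray(n,u,v);P=np.eye(3)-np.outer(d,d);A.append(P);B.append(P@o)
    return np.linalg.lstsq(np.vstack(A),np.hstack(B),rcond=None)[0]
def crop(im,x0,y0,w,h,s,fn):
    cv2.imwrite(fn,cv2.resize(im[y0:y0+h,x0:x0+w],None,fx=s,fy=s,interpolation=cv2.INTER_CUBIC))
def wproj(p,obs):
    i=manip.camera_info("wrist");M=i["mount"];K=i["K"]
    t=R.from_quat(obs["ee_rot"]).inv().apply(np.asarray(p)-obs["position"])
    c=M[:3,:3].T@(t-M[:3,3]);th=np.arctan2(np.hypot(c[0],c[1]),c[2]);r=K[0,0]*th;n=np.hypot(c[0],c[1])
    return K[0,2]+r*c[0]/n,K[1,2]+r*c[1]/n
def wray(u,v,obs):
    i=manip.camera_info("wrist");M=i["mount"];K=i["K"]
    du,dv=u-K[0,2],v-K[1,2];r=np.hypot(du,dv);th=r/K[0,0]
    d=np.array([np.sin(th)*du/r,np.sin(th)*dv/r,np.cos(th)])
    Rt=R.from_quat(obs["ee_rot"])
    return Rt.apply(M[:3,3])+obs["position"],Rt.apply(M[:3,:3]@d)
def wonz(u,v,z,obs):
    o,d=wray(u,v,obs);return o+d*(z-o[2])/d[2]
E
python3 - <<'E'
from h import *
t=cv2.imread("pics/top0.png");s=cv2.imread("pics/side0.png")
a=cv2.resize(t[275:330,165:225],None,fx=6,fy=6,interpolation=cv2.INTER_CUBIC)
b=cv2.resize(t[220:275,290:350],None,fx=6,fy=6,interpolation=cv2.INTER_CUBIC)
c=cv2.resize(s[195:250,190:250],None,fx=6,fy=6,interpolation=cv2.INTER_CUBIC)
d=cv2.resize(s[215:270,270:330],None,fx=6,fy=6,interpolation=cv2.INTER_CUBIC)
cv2.imwrite("pics/z0.png",np.vstack([np.hstack([a,b]),np.hstack([c,d])])[:,:])
im=cv2.imread("pics/z0.png");print(im.shape);cv2.imwrite("pics/z0.png",cv2.resize(im,None,fx=.9,fy=.9))
E
```

```text
(660, 720, 3)
```

View pics/z0.png

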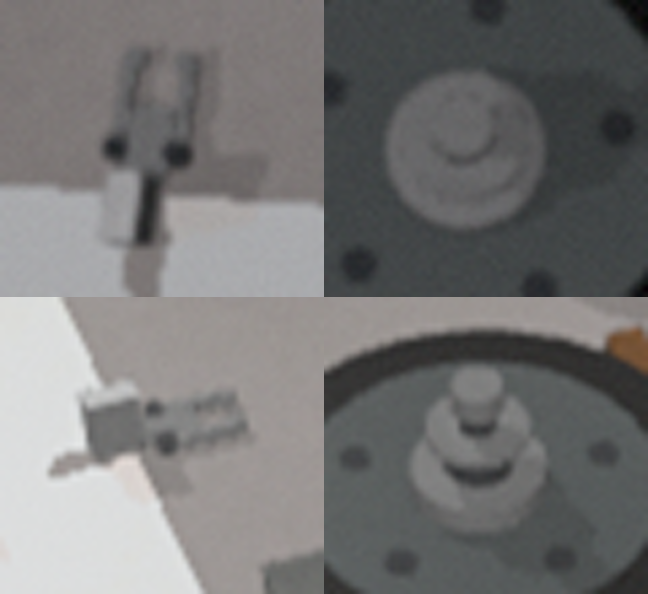

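```bash
python3 - <<'E'
from h import *
def q(x,y,u0,v0,ox,oy): return (x-ox+.5)/5.4-.5+u0,(y-oy+.5)/5.4-.5+v0
tab=q(120,207,165,275,0,0);tip=q(161,50,165,275,0,0)
at=q(463,120,290,220,324,0);hub=q(465.5,149.5,290,220,324,0);as_=q(477,384,270,215,324,297)
T=onz("top",*tab,.03);P=onz("top",*tip,.006);print("tab",T,"tip",P,(P-T)[:2],np.hypot(*(P-T)[:2]),np.degrees(np.arctan2(*(P-T)[1::-1])))
print("hub",onz("top",*hub,.075))
print("axletop tri",tri(("top",*at),("side",*as_)))
for z in (.083,.098,.113):
    p=onz("top",*hub,.075);p[2]=z+.021;print(z,proj("top",p),proj("side",p),at,as_)
# tab from side: top face corners
ts=q(108,394,190,195,0,297);print("tab side",onz("side",*ts,.03),tri(("top",*tab),("side",*ts)))
# wheel disc
t=cv2.imread("pics/top0.png")
m=(t.max(2)<45).astype(np.uint8);cs,_=cv2.findContours(m,0,1);c=max((c for c in cs if 200<cv2.boundingRect(c)[0]+50<330),key=cv2.contourArea)
e=cv2.fitEllipse(cv2.convexHull(c));print(e,onz("top",*e[0],.058))
E
```

```text
tab [0.4827 0.2399 0.03  ] tip [0.5375 0.2343 0.006 ] [ 0.0548 -0.0056] 0.0551283067861189 -5.791964306427931
hub [0.5951 0.0079 0.075 ]
axletop tri [0.5971 0.0079 0.1151]
0.083 [315.3835 244.403 ] [297.2869 235.0424] (315.3333333333333, 241.8148148148148) (297.9259259259259, 230.7037037037037)
0.098 [315.1603 242.8484] [297.1212 229.5294] (315.3333333333333, 241.8148148148148) (297.9259259259259, 230.7037037037037)
0.113 [314.93   241.2447] [296.9525 223.9173] (315.3333333333333, 241.8148148148148) (297.9259259259259, 230.7037037037037)
tab side [0.4836 0.2386 0.03  ] [0.4833 0.24   0.0289]
((316.30584716796875, 250.87623596191406), (109.70564270019531, 110.88256072998047), 90.33160400390625) [0.5915 0.0074 0.058 ]
```

```bash
python3 -m crank '[[1,[-0.4,-0.24,0.125],[0,0,0]],[1,[-0.4,-0.24,0.125],[0,0,0]],[1,[-0.4,-0.24,0.125],[0,0,0]],[1,[-0.4,-0.24,0.125],[0,0,0]],[1,[-0.4,-0.24,0.125],[0,0,0]]]' 100
python3 -m crank '[[1,[-0.4,-0.24,0.125],[0,0,0]],[1,[-0.4,-0.24,0.125],[0,0,0]],[1,[-0.4,-0.24,0.125],[0,0,0]],[1,[-0.4,-0.24,0.125],[0,0,0]],[1,[-0.4,-0.24,0.125],[0,0,0]]]'
python3 -m crank '[[0.6,[0,0,0],[0,0,-0.156]],[0.6,[0,0,0],[0,0,-0.156]],[0.6,[0,0,0],[0,0,-0.156]],[0.6,[0,0,0],[0,0,0]],[0.6,[0,0,0],[0,0,0]]]'
cat > st.py <<'E'
from h import *
import sys
def tgt(x,y,z,yaw=None,pitch=0):
    o=manip.get_obs();r=R.from_quat(o["ee_rot"]);d=r.inv().apply(np.array([x,y,z])-o["position"])
    M=r.as_matrix();print("t",o["clock"],"pos",o["position"],"ty",M[:,1],"tz",M[:,2],"F",o["ft_force"],"w",o["grip_width"])
    print("tool delta units",d/.08,"|mm|",np.linalg.norm(d)*1e3)
    if yaw is not None:
        # clip x dir yaw: tool x = -clip x, y=clip y, z=-z
        c,s=np.cos(yaw),np.sin(yaw);D=np.array([[-c,-s,0],[-s,c,0],[0,0,-1]]).T if 0 else np.column_stack([[-c,-s,0],[-s,c,0],[0,0,-1]])
        print("turn units",(r.inv()*R.from_matrix(D)).as_rotvec()/(np.pi/4))
E
python3 - <<'E'
from st import *
tgt(.483,.24,.15,np.radians(-5.8))
o=manip.get_obs();im=manip.camera("wrist");cv2.imwrite("pics/w1.png",im)
print(wproj([.483,.24,.03],o),wproj([.5375,.2343,.006],o))
E
```

```text
clock: 0.65
position: [0.3827, 0.3978, 0.2028]
ee_rot: [0.233, 0.973, -0.0, -0.0]
ft_force: [0.6, -0.1, 0.1]
grip_width: 0.997
clock: 1.15
position: [0.4819, 0.2398, 0.1529]
ee_rot: [0.233, 0.973, 0.0, -0.0]
ft_force: [0.8, -0.1, 0.3]
grip_width: 0.997
clock: 1.65
position: [0.4813, 0.2412, 0.1532]
ee_rot: [0.053, 0.999, -0.0, -0.0]
ft_force: [-0.2, -0.4, -0.2]
grip_width: 0.799
t 1.65 pos [0.4813 0.2412 0.1532] ty [ 0.1057  0.9944 -0.0001] tz [-0.0002 -0.     -1.    ] F [-0.2042 -0.3901 -0.1817] w 0.7986254337377632
tool delta units [-0.0229 -0.0123  0.04  ] |mm| 3.8183886898344257
turn units [-0.0001 -0.0002 -0.006 ]
(np.float64(323.9654445118578), np.float64(242.6833126192901)) (np.float64(324.06896703454987), np.float64(296.65975695627094))
```

View pics/w1.png

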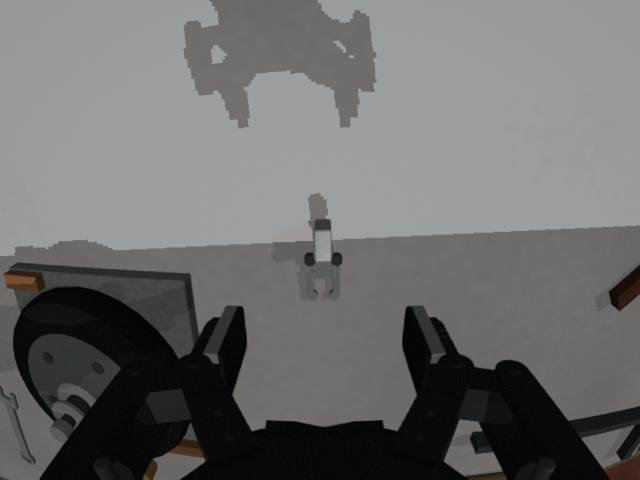

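The tab's top face is at about (323,246) and the jaw tips are centred at about (323,296), close to the prediction. I'll zoom to measure them.

```bash
python3 - <<'E'
from h import *
crop(cv2.imread("pics/w1.png"),280,210,80,100,6,"pics/w1z.png")
E
```

```text
(no output)
```

View pics/w1z.png

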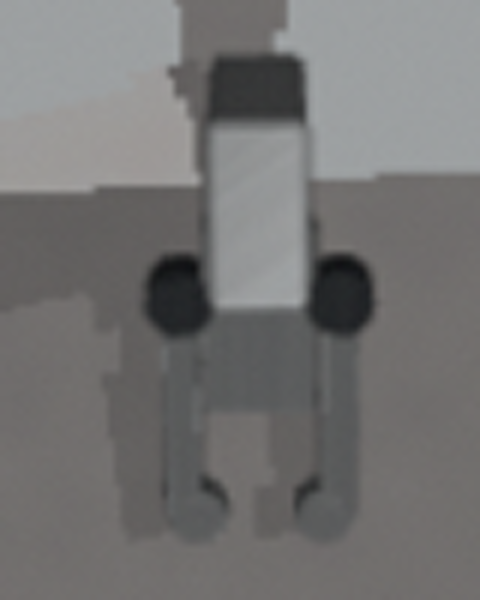

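```bash
python3 - <<'E'
from st import *
o=manip.get_obs()
T=wonz(322.6,245.4,.03,o);B=wonz(323.1,294.3,.006,o);E=wonz(323.1,299.9,.006,o)
print(T,B,E,np.hypot(*(B-T)[:2]),np.hypot(*(E-T)[:2]),np.degrees(np.arctan2((B-T)[1],(B-T)[0])))
tgt(T[0],T[1],.03,np.radians(-5.8))
print([onz("top",193.5,285,.006)])
E
```

```text
[0.4849 0.2389 0.03  ] [0.5353 0.2338 0.006 ] [0.5404 0.2333 0.006 ] 0.05063429175793761 0.055785993229717015 -5.752324331938306
t 1.7 pos [0.4813 0.2413 0.1532] ty [ 0.1054  0.9944 -0.    ] tz [-0.0002 -0.     -1.    ] F [-0.1171 -0.3818  0.1545] w 0.7994876239541181
tool delta units [-0.0484 -0.0241  1.5403] |mm| 123.30078398188267
turn units [-0.     -0.0002 -0.0055]
[array([0.5354, 0.2359, 0.006 ])]
```

```bash
python3 -m crank '[[0.2,[-0.045,-0.024,0.25],[0,0,-0.005]],[0.2,[0,0,0.35],[0,0,0]],[0.2,[0,0,0.35],[0,0,0]],[0.2,[0,0,0.25],[0,0,0]],[0.2,[0,0,0],[0,0,0]]]'
python3 -m crank '[[0,[0,0,0.15],[0,0,0]],[0,[0,0,0.1],[0,0,0]],[0,[0,0,0.04],[0,0,0]],[0,[0,0,0.04],[0,0,0]],[0,[0,0,0],[0,0,0]]]'
python3 - <<'E'
from st import *
tgt(.4847,.239,.030,np.radians(-5.75))
cv2.imwrite("pics/w2.png",manip.camera("wrist"))
E
```

```text
clock: 2.2
position: [0.483, 0.2381, 0.0548]
ee_rot: [0.05, 0.999, -0.001, -0.002]
ft_force: [-1.3, -0.0, 0.7]
grip_width: 0.603
clock: 2.7
position: [0.4848, 0.239, 0.0309]
ee_rot: [0.049, 0.999, 0.0, 0.0]
ft_force: [-0.2, 0.1, 0.3]
grip_width: 0.503
t 2.7 pos [0.4848 0.239  0.0309] ty [0.0983 0.9952 0.0001] tz [ 0.      0.0001 -1.    ] F [-0.1655  0.1451  0.2553] w 0.503285298668679
tool delta units [0.0008 0.0002 0.011 ] |mm| 0.8825339707247888
turn units [ 0.0001 -0.      0.0024]
```

View pics/w2.png

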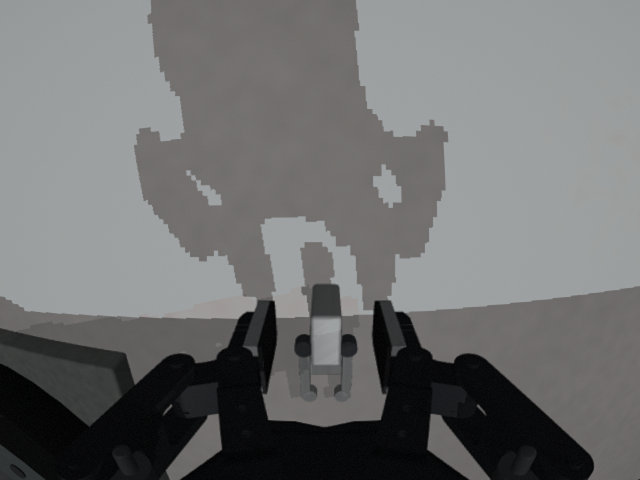

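The tab, at (326,340), is centred between the pads, so I'll close on it.

```bash
python3 -m crank '[[-1,[0,0,0],[0,0,0]],[-1,[0,0,0],[0,0,0]],[-1,[0,0,0],[0,0,0]],[-1,[0,0,0],[0,0,0]],[-1,[0,0,0],[0,0,0]]]' 100
python3 -m crank '[[-1,[0,0,-0.05],[0,0,0]],[-1,[0,0,-0.15],[0,0,0]],[-1,[0,0,-0.3],[0,0,0]],[-1,[0,0,-0.3],[0,0,0]],[-1,[0,0,0],[0,0,0]]]'
python3 - <<'E'
from st import *
tgt(.50,.12,.18,0)
cv2.imwrite("pics/w3.png",manip.camera("wrist"))
E
```

```text
clock: 3.25
position: [0.485, 0.2392, 0.0315]
ee_rot: [0.049, 0.999, 0.0, 0.0]
ft_force: [-2.1, 0.1, 5.1]
grip_width: 0.116
clock: 3.75
position: [0.4866, 0.24, 0.0989]
ee_rot: [0.049, 0.999, 0.002, 0.002]
ft_force: [0.9, 0.4, -1.3]
grip_width: 0.115
t 3.75 pos [0.4866 0.24   0.0989] ty [0.0983 0.9952 0.0037] tz [ 0.005   0.0032 -1.    ] F [ 0.929   0.3828 -1.3213] w 0.11511262806015705
tool delta units [-0.3187 -1.4722 -1.0179] |mm| 145.43591036630556
turn units [ 0.0044  0.0062 -0.1254]
```

View pics/w3.png

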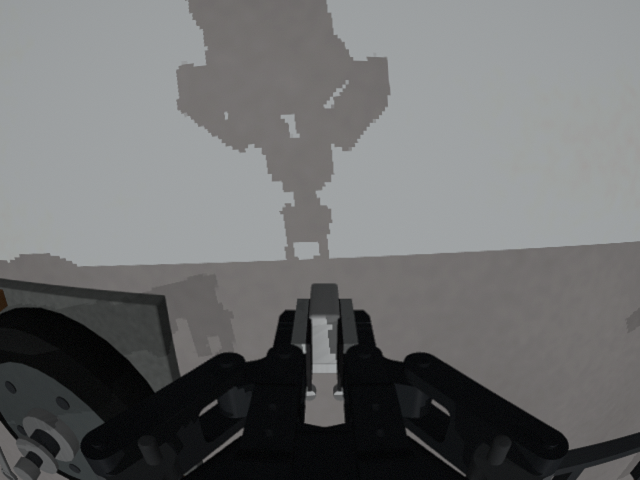

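Grasp is good: the jaws are ahead of the fingers and the tab sits between the pads. Next I'll lift, level, and go over the axle.

```bash
python3 -m crank '[[-1,[0,0,-0.3],[0.004,0.006,-0.125]],[-1,[0,0,-0.35],[0,0,0]],[-1,[0,0,-0.3],[0,0,0]],[-1,[0,0,0],[0,0,0]],[-1,[0,0,0],[0,0,0]]]'
python3 -m crank '[[-1,[-0.1,-0.3,0],[0,0,0]],[-1,[-0.1,-0.35,0],[0,0,0]],[-1,[-0.1,-0.35,0],[0,0,0]],[-1,[-0.1,-0.35,0],[0,0,0]],[-1,[-0.1,-0.35,0],[0,0,0]]]'
python3 -m crank '[[-1,[-0.1,-0.35,0],[0,0,0]],[-1,[-0.1,-0.35,0],[0,0,0]],[-1,[0,-0.3,0],[0,0,0]],[-1,[0,0,0],[0,0,0]],[-1,[0,0,0],[0,0,0]]]'
python3 - <<'E'
from st import *
tgt(.567,.0078,.16,0)
a=manip.camera("side");b=manip.camera("top");cv2.imwrite("pics/s4.png",a);cv2.imwrite("pics/t4.png",b)
x=cv2.resize(a[170:270,240:350],None,fx=5,fy=5,interpolation=cv2.INTER_CUBIC)
cv2.imwrite("pics/s4z.png",x)
E
```

```text
clock: 4.3
position: [0.4848, 0.239, 0.1704]
ee_rot: [0.0, 1.0, -0.001, -0.003]
ft_force: [-0.3, -1.3, -0.9]
grip_width: 0.111
clock: 4.8
position: [0.5242, 0.1017, 0.1693]
ee_rot: [0.0, 1.0, -0.002, -0.004]
ft_force: [0.4, -0.3, -0.7]
grip_width: 0.115
clock: 5.3
position: [0.5402, 0.0228, 0.1698]
ee_rot: [0.001, 1.0, -0.002, -0.004]
ft_force: [0.7, 1.6, -0.6]
grip_width: 0.115
t 5.3 pos [0.5402 0.0228 0.1698] ty [ 0.0012  1.     -0.0032] tz [-0.0072 -0.0031 -1.    ] F [ 0.6815  1.5889 -0.617 ] w 0.1152885105765499
tool delta units [-0.3363 -0.1868  0.1208] |mm| 32.255612868389406
turn units [-0.004  -0.0091 -0.0015]
```

View pics/s4z.png

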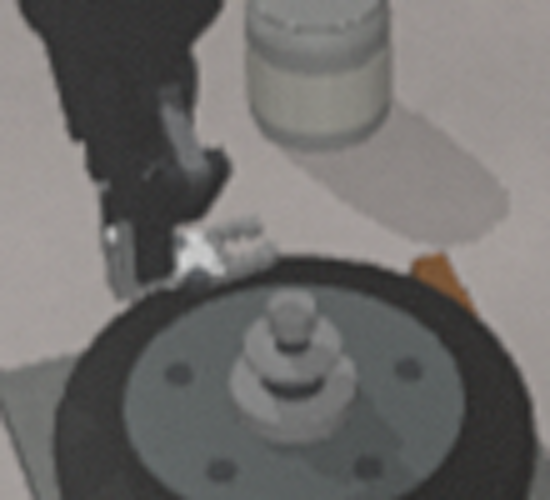

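View pics/t4.png

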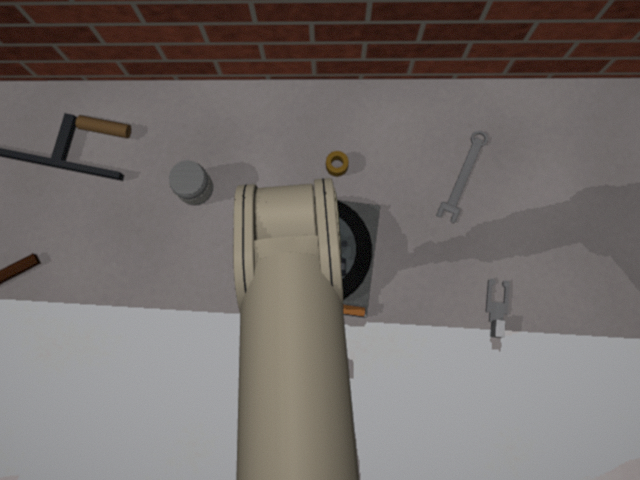

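The side view has the clip held level with its jaws at about (288,218), up and to the left of the axle. Now I'll go over the axle and feel down onto its top end.

```bash
python3 -m crank '[[-1,[-0.17,-0.09,0],[-0.004,-0.009,-0.0015]],[-1,[-0.17,-0.09,0],[0,0,0]],[-1,[0,0,0.06],[0,0,0]],[-1,[0,0,0],[0,0,0]],[-1,[0,0,0],[0,0,0]]]'
python3 - <<'E'
from st import *
tgt(.567,.0078,.148,0)
a=manip.camera("side");cv2.imwrite("pics/s5z.png",cv2.resize(a[170:270,240:350],None,fx=5,fy=5,interpolation=cv2.INTER_CUBIC))
E
```

```text
clock: 5.9
position: [0.5677, 0.0092, 0.166]
ee_rot: [-0.001, 1.0, 0.0, 0.001]
ft_force: [0.7, -0.3, -1.0]
grip_width: 0.114
t 5.9 pos [0.5677 0.0092 0.166 ] ty [-0.0017  1.      0.0004] tz [ 0.0012  0.0004 -1.    ] F [ 0.6656 -0.2587 -1.0116] w 0.11439283417663124
tool delta units [ 0.0091 -0.0182  0.2245] |mm| 18.030861041565732
turn units [0.0006 0.0016 0.0022]
```

View pics/s5z.png

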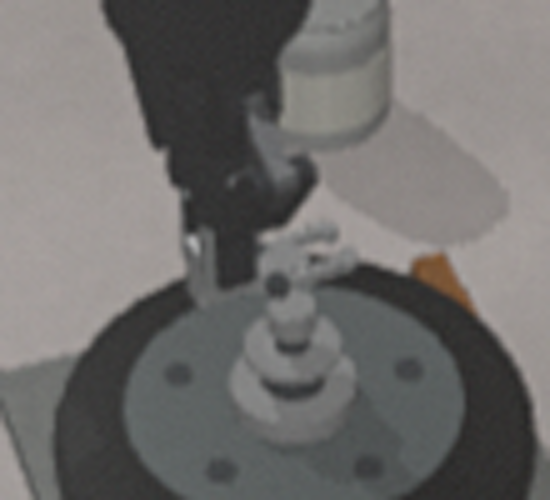

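```bash
python3 -m crank '[[-1,[0,-0.018,0.05],[0,0,0]],[-1,[0,0,0.05],[0,0,0]],[-1,[0,0,0.025],[0,0,0]],[-1,[0,0,0],[0,0,0]],[-1,[0,0,0],[0,0,0]]]'
python3 -m crank '[[-1,[0,0,0.0125],[0,0,0]],[-1,[0,0,0],[0,0,0]],[-1,[0,0,0.0125],[0,0,0]],[-1,[0,0,0],[0,0,0]],[-1,[0,0,0],[0,0,0]]]'

```

```text
clock: 6.45
position: [0.5682, 0.0073, 0.1564]
ee_rot: [-0.001, 1.0, 0.0, 0.001]
ft_force: [0.1, 0.3, -1.4]
grip_width: 0.113
clock: 6.95
position: [0.5682, 0.0073, 0.1544]
ee_rot: [-0.001, 1.0, 0.0, 0.001]
ft_force: [0.2, 0.5, -0.7]
grip_width: 0.114
```

```bash
python3 -m crank '[[-1,[0,0,0.0125],[0,0,0]],[-1,[0,0,0],[0,0,0]],[-1,[0,0,0.0125],[0,0,0]],[-1,[0,0,0],[0,0,0]],[-1,[0,0,0],[0,0,0]]]'
```

```text
clock: 7.45
position: [0.5682, 0.0073, 0.1524]
ee_rot: [-0.001, 1.0, 0.0, 0.001]
ft_force: [0.2, 0.2, -0.8]
grip_width: 0.115
```

```bash
python3 -m crank '[[-1,[0,0,0.0125],[0,0,0]],[-1,[0,0,0],[0,0,0]],[-1,[0,0,0.0125],[0,0,0]],[-1,[0,0,0],[0,0,0]],[-1,[0,0,0],[0,0,0]]]'
```

```text
clock: 7.95
position: [0.5682, 0.0073, 0.1504]
ee_rot: [-0.001, 1.0, 0.0, 0.001]
ft_force: [0.0, 0.0, -0.9]
grip_width: 0.112
```

```bash
python3 -m crank '[[-1,[0,0,0.0125],[0,0,0]],[-1,[0,0,0],[0,0,0]],[-1,[0,0,0],[0,0,0]],[-1,[0,0,0],[0,0,0]],[-1,[0,0,0],[0,0,0]]]'
```

```text
clock: 8.45
position: [0.5682, 0.0073, 0.1495]
ee_rot: [-0.001, 1.0, 0.0, 0.001]
ft_force: [-0.1, -0.1, -1.3]
grip_width: 0.113
```

```bash
python3 -m crank '[[-1,[0,0,0.0125],[0,0,0]],[-1,[0,0,0],[0,0,0]],[-1,[0,0,0],[0,0,0]],[-1,[0,0,0],[0,0,0]],[-1,[0,0,0],[0,0,0]]]'
```

```text
clock: 8.95
position: [0.5682, 0.0073, 0.1485]
ee_rot: [-0.001, 1.0, 0.0, 0.001]
ft_force: [0.1, -0.0, -1.2]
grip_width: 0.115
```

```bash
python3 -m crank '[[-1,[0,0,0.0125],[0,0,0]],[-1,[0,0,0],[0,0,0]],[-1,[0,0,0],[0,0,0]],[-1,[0,0,0],[0,0,0]],[-1,[0,0,0],[0,0,0]]]'
```

```text
clock: 9.45
position: [0.5682, 0.0073, 0.1474]
ee_rot: [-0.001, 1.0, 0.0, 0.001]
ft_force: [0.1, 0.2, -1.0]
grip_width: 0.114
```

```bash
python3 -m crank '[[-1,[0,0,0.01],[0,0,0]],[-1,[0,0,0],[0,0,0]],[-1,[0,0,0],[0,0,0]],[-1,[0,0,0],[0,0,0]],[-1,[0,0,0],[0,0,0]]]'
```

```text
clock: 9.95
position: [0.5683, 0.0073, 0.1472]
ee_rot: [-0.001, 1.0, 0.0, 0.001]
ft_force: [-3.7, 0.1, 5.6]
grip_width: 0.116
```

Contact with the axle's top end is at TCP z ≈ 0.1473, so the washer top is about 0.095, which agrees with the vision estimate. Groove insertion height is 0.1278. I'll lift, back off and lower.

```bash
python3 -m crank '[[-1,[0,0,-0.05],[0,0,0]],[-1,[0,0,-0.05],[0,0,0]],[-1,[0.2,0,0],[0,0,0]],[-1,[0.4,0,0],[0,0,0]],[-1,[0,0,0],[0,0,0]]]'
python3 - <<'E'
from st import *
tgt(.518,.0078,.1278,0)
E
```

```text
clock: 10.45
position: [0.5174, 0.007, 0.1542]
ee_rot: [-0.0, 1.0, 0.0, -0.0]
ft_force: [-0.8, -0.1, -0.8]
grip_width: 0.114
t 10.45 pos [0.5174 0.007  0.1542] ty [-0.0008  1.      0.0006] tz [-0.      0.0006 -1.    ] F [-0.7924 -0.0934 -0.7508] w 0.11415611234417684
tool delta units [-0.0081  0.0097  0.3305] |mm| 26.461966380357175
turn units [ 0.0007 -0.0001  0.001 ]
```

```bash
python3 -m crank '[[-1,[0,0.008,0.13],[0,0,0]],[-1,[0,0,0.13],[0,0,0]],[-1,[0,0,0.07],[0,0,0]],[-1,[0,0,0],[0,0,0]],[-1,[0,0,0],[0,0,0]]]'
python3 - <<'E'
from st import *
tgt(.551,.0078,.1278,0)
a=manip.camera("side");cv2.imwrite("pics/s6z.png",cv2.resize(a[180:270,250:350],None,fx=6,fy=6,interpolation=cv2.INTER_CUBIC))
cv2.imwrite("pics/w6.png",manip.camera("wrist"))
for p in([.595,.0078,.1158],[.5735,.0078,.1]):print(proj("side",p))
E
```

```text
clock: 10.95
position: [0.5204, 0.0078, 0.1278]
ee_rot: [-0.0, 1.0, -0.0, 0.001]
ft_force: [1.0, 0.6, -1.0]
grip_width: 0.115
t 10.95 pos [0.5204 0.0078 0.1278] ty [-0.001  1.    -0.   ] tz [ 0.0016 -0.     -1.    ] F [ 0.9553  0.6359 -0.9541] w 0.11469500196673975
tool delta units [-0.3826 -0.0004  0.0005] |mm| 30.60663992156296
turn units [-0.      0.002   0.0012]
[297.1528 230.763 ]
[287.6275 239.9579]
```

View pics/s6z.png

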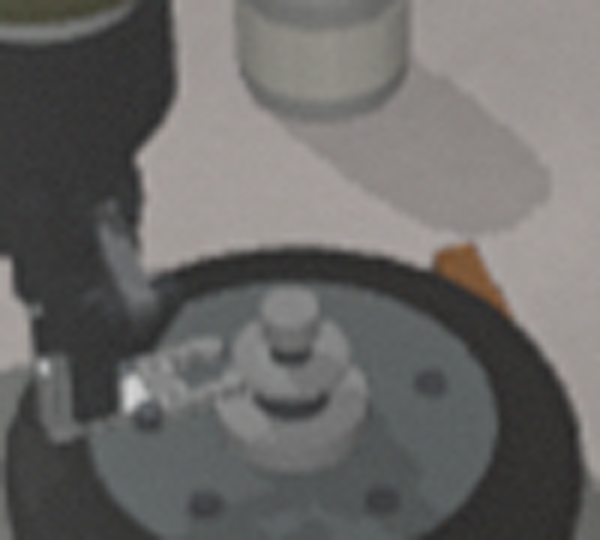

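View pics/w6.png

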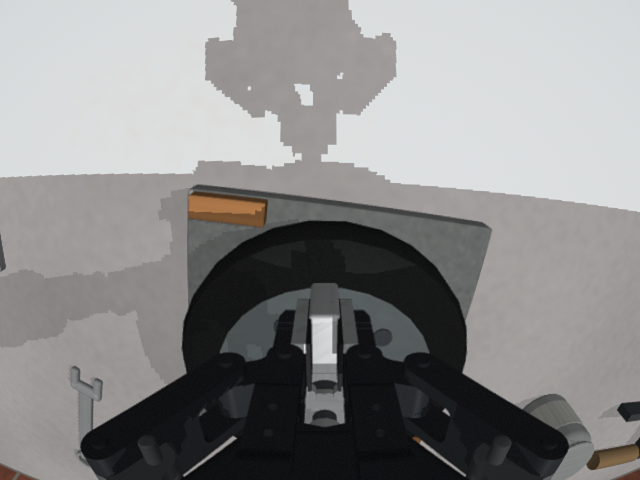

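The side view has the jaws just above the washer's left rim, at about (228,365) in the crop, pointing at the dark groove at (292,352). I'll advance gently.

```bash
python3 -m crank '[[-1,[-0.04,0,0],[0,0.002,0]],[-1,[-0.04,0,0],[0,0,0]],[-1,[-0.04,0,0],[0,0,0]],[-1,[0,0,0],[0,0,0]],[-1,[0,0,0],[0,0,0]]]'
python3 -m crank '[[-1,[-0.0125,0,0],[0,0,0]],[-1,[0,0,0],[0,0,0]],[-1,[-0.0125,0,0],[0,0,0]],[-1,[0,0,0],[0,0,0]],[-1,[0,0,0],[0,0,0]]]'
```

```text
clock: 11.55
position: [0.5299, 0.0079, 0.1281]
ee_rot: [-0.0, 1.0, 0.0, 0.0]
ft_force: [0.4, -0.7, -1.5]
grip_width: 0.113
clock: 12.05
position: [0.5319, 0.0079, 0.1281]
ee_rot: [-0.001, 1.0, 0.0, 0.0]
ft_force: [-0.3, -0.2, -0.6]
grip_width: 0.114
```

```bash
python3 -m crank '[[-1,[-0.0125,0,0],[0,0,0]],[-1,[0,0,0],[0,0,0]],[-1,[-0.0125,0,0],[0,0,0]],[-1,[0,0,0],[0,0,0]],[-1,[0,0,0],[0,0,0]]]'
```

```text
clock: 12.55
position: [0.5339, 0.0079, 0.1281]
ee_rot: [-0.001, 1.0, 0.0, 0.0]
ft_force: [0.7, -1.2, -0.7]
grip_width: 0.118
```

```bash
python3 -m crank '[[-1,[-0.0125,0,0],[0,0,0]],[-1,[0,0,0],[0,0,0]],[-1,[0,0,0],[0,0,0]],[-1,[0,0,0],[0,0,0]],[-1,[0,0,0],[0,0,0]]]'
```

```text
clock: 13.05
position: [0.5348, 0.0079, 0.1281]
ee_rot: [-0.001, 1.0, 0.0, 0.0]
ft_force: [0.2, -0.3, -1.6]
grip_width: 0.109
```

```bash
python3 -m crank '[[-1,[-0.0125,0,0],[0,0,0]],[-1,[0,0,0],[0,0,0]],[-1,[0,0,0],[0,0,0]],[-1,[0,0,0],[0,0,0]],[-1,[0,0,0],[0,0,0]]]'
```

```text
clock: 13.55
position: [0.5358, 0.0079, 0.1281]
ee_rot: [-0.001, 1.0, 0.0, 0.0]
ft_force: [0.1, -0.3, -1.1]
grip_width: 0.114
```

```bash
python3 -m crank '[[-1,[-0.0125,0,0],[0,0,0]],[-1,[0,0,0],[0,0,0]],[-1,[0,0,0],[0,0,0]],[-1,[0,0,0],[0,0,0]],[-1,[0,0,0],[0,0,0]]]'
```

```text
clock: 14.05
position: [0.5368, 0.0079, 0.1281]
ee_rot: [-0.001, 1.0, 0.0, 0.0]
ft_force: [0.2, -0.2, -0.7]
grip_width: 0.116
```

```bash
python3 -m crank '[[-1,[-0.0125,0,0],[0,0,0]],[-1,[0,0,0],[0,0,0]],[-1,[0,0,0],[0,0,0]],[-1,[0,0,0],[0,0,0]],[-1,[0,0,0],[0,0,0]]]'
```

```text
clock: 14.55
position: [0.5379, 0.0079, 0.1282]
ee_rot: [-0.001, 1.0, 0.0, 0.0]
ft_force: [-0.2, -0.9, -1.4]
grip_width: 0.114
```

```bash
python3 -m crank '[[-1,[-0.0125,0,0],[0,0,0]],[-1,[0,0,0],[0,0,0]],[-1,[0,0,0],[0,0,0]],[-1,[0,0,0],[0,0,0]],[-1,[0,0,0],[0,0,0]]]'
```

```text
clock: 15.05
position: [0.5388, 0.0078, 0.1281]
ee_rot: [-0.0, 1.0, 0.0, 0.0]
ft_force: [-1.0, -0.5, -0.5]
grip_width: 0.113
```

```bash
python3 -m crank '[[-1,[-0.0125,0,0],[0,0,0]],[-1,[0,0,0],[0,0,0]],[-1,[0,0,0],[0,0,0]],[-1,[0,0,0],[0,0,0]],[-1,[0,0,0],[0,0,0]]]'
```

```text
clock: 15.55
position: [0.5393, 0.0078, 0.1279]
ee_rot: [-0.0, 1.0, 0.0, -0.0]
ft_force: [-5.8, -1.0, 0.2]
grip_width: 0.112
```

```bash
python3 -m crank '[[-1,[-0.0125,0,0],[0,0,0]],[-1,[0,0,0],[0,0,0]],[-1,[0,0,0],[0,0,0]],[-1,[0,0,0],[0,0,0]],[-1,[0,0,0],[0,0,0]]]'
```

```text
clock: 16.05
position: [0.54, 0.008, 0.1276]
ee_rot: [-0.001, 1.0, 0.0, -0.001]
ft_force: [-6.3, -0.1, -1.0]
grip_width: 0.116
```

```bash
python3 -m crank '[[-1,[-0.0125,0,0],[0,0,0]],[-1,[0,0,0],[0,0,0]],[-1,[0,0,0],[0,0,0]],[-1,[0,0,0],[0,0,0]],[-1,[0,0,0],[0,0,0]]]'
```

```text
clock: 16.55
position: [0.5407, 0.008, 0.1274]
ee_rot: [-0.001, 1.0, 0.0, -0.001]
ft_force: [-5.9, 0.5, -1.4]
grip_width: 0.115
```

```bash
python3 -m crank '[[-1,[-0.0125,0,0],[0,0,0]],[-1,[0,0,0],[0,0,0]],[-1,[0,0,0],[0,0,0]],[-1,[0,0,0],[0,0,0]],[-1,[0,0,0],[0,0,0]]]'
```

```text
clock: 17.05
position: [0.5417, 0.008, 0.1273]
ee_rot: [-0.001, 1.0, 0.0, -0.001]
ft_force: [-6.3, -1.0, -2.5]
grip_width: 0.118
```

```bash
python3 -m crank '[[-1,[-0.0125,0,0],[0,0,0]],[-1,[0,0,0],[0,0,0]],[-1,[0,0,0],[0,0,0]],[-1,[0,0,0],[0,0,0]],[-1,[0,0,0],[0,0,0]]]'
```

```text
clock: 17.55
position: [0.5427, 0.008, 0.1274]
ee_rot: [-0.001, 1.0, 0.0, -0.001]
ft_force: [-5.7, -0.5, -2.1]
grip_width: 0.118
```

```bash
python3 - <<'E'
from st import *
tgt(.553,.0078,.1278,0)
a=manip.camera("side");cv2.imwrite("pics/s7z.png",cv2.resize(a[190:270,250:350],None,fx=7,fy=7,interpolation=cv2.INTER_CUBIC))
crop(manip.camera("wrist"),270,270,110,170,3,"pics/w7.png")
E
```

```text
t 17.55 pos [0.5427 0.008  0.1274] ty [-0.0012  1.      0.0002] tz [-0.0021  0.0002 -1.    ] F [-5.7022 -0.4527 -2.1286] w 0.11816606256552059
tool delta units [-0.1282 -0.0022 -0.0057] |mm| 10.264879131284577
turn units [ 0.0003 -0.0026  0.0015]
```

View pics/s7z.png

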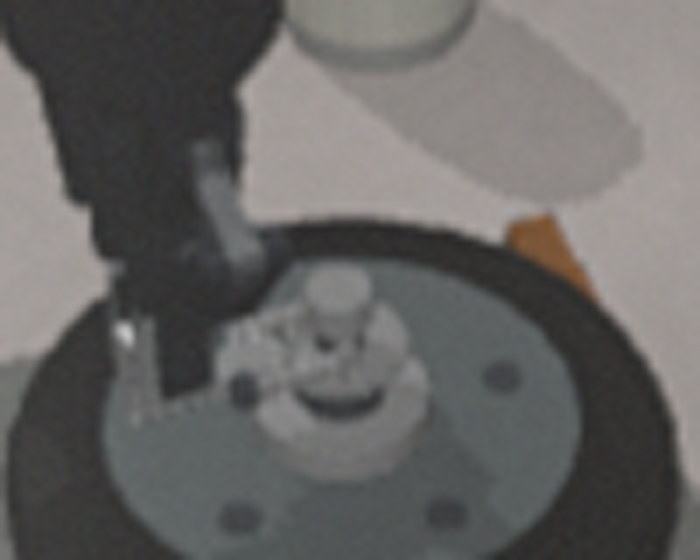

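View pics/w7.png

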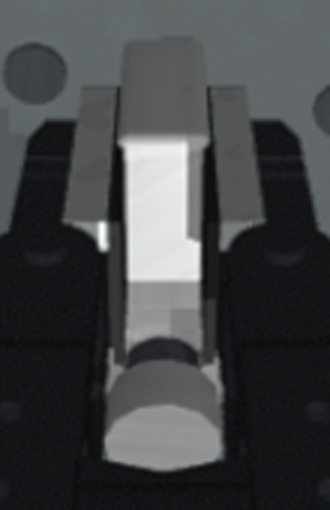

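The side crop shows the jaws entering the groove under the axle end at about (330,350), and the tab hasn't slipped. Continuing.

```bash
python3 -m crank '[[-1,[-0.0125,0,0],[0,0,0]],[-1,[0,0,0],[0,0,0]],[-1,[0,0,0],[0,0,0]],[-1,[0,0,0],[0,0,0]],[-1,[0,0,0],[0,0,0]]]'
```

```text
clock: 18.15
position: [0.544, 0.008, 0.1275]
ee_rot: [-0.001, 1.0, 0.0, -0.001]
ft_force: [-5.4, -0.8, -2.8]
grip_width: 0.114
```

```bash
python3 -m crank '[[-1,[-0.0125,0,0],[0,0,0]],[-1,[0,0,0],[0,0,0]],[-1,[0,0,0],[0,0,0]],[-1,[0,0,0],[0,0,0]],[-1,[0,0,0],[0,0,0]]]'
```

```text
clock: 18.65
position: [0.5459, 0.008, 0.1282]
ee_rot: [-0.001, 1.0, 0.0, 0.0]
ft_force: [-3.8, -0.3, -1.7]
grip_width: 0.117
```

```bash
python3 -m crank '[[-1,[-0.0125,0,0],[0,0,0]],[-1,[0,0,0],[0,0,0]],[-1,[0,0,0],[0,0,0]],[-1,[0,0,0],[0,0,0]],[-1,[0,0,0],[0,0,0]]]'
```

```text
clock: 19.15
position: [0.5473, 0.008, 0.1284]
ee_rot: [-0.001, 1.0, 0.0, 0.001]
ft_force: [0.0, 0.3, -2.6]
grip_width: 0.114
```

```bash
python3 -m crank '[[-1,[-0.0125,0,0],[0,0,0]],[-1,[0,0,0],[0,0,0]],[-1,[-0.0125,0,0],[0,0,0]],[-1,[0,0,0],[0,0,0]],[-1,[0,0,0],[0,0,0]]]'
```

```text
clock: 19.65
position: [0.5492, 0.0079, 0.1283]
ee_rot: [-0.001, 1.0, 0.0, 0.001]
ft_force: [0.2, -0.1, -1.9]
grip_width: 0.115
```

```bash
python3 -m crank '[[-1,[-0.0125,0,0],[0,0,0]],[-1,[0,0,0],[0,0,0]],[-1,[-0.0125,0,0],[0,0,0]],[-1,[0,0,0],[0,0,0]],[-1,[0,0,0],[0,0,0]]]'
```

```text
clock: 20.15
position: [0.5512, 0.0079, 0.1283]
ee_rot: [-0.001, 1.0, 0.0, 0.001]
ft_force: [2.7, -0.1, -1.9]
grip_width: 0.112
```

```bash
python3 -m crank '[[-1,[-0.0125,0,0],[0,0,0]],[-1,[0,0,0],[0,0,0]],[-1,[0,0,0],[0,0,0]],[-1,[0,0,0],[0,0,0]],[-1,[0,0,0],[0,0,0]]]'
```

```text
clock: 20.65
position: [0.552, 0.0079, 0.1282]
ee_rot: [-0.001, 1.0, 0.0, 0.001]
ft_force: [2.4, 0.6, -2.1]
grip_width: 0.11
```

```bash
python3 -m crank '[[-1,[-0.0125,0,0],[0,0,0]],[-1,[0,0,0],[0,0,0]],[-1,[0,0,0],[0,0,0]],[-1,[0,0,0],[0,0,0]],[-1,[0,0,0],[0,0,0]]]'
```

```text
clock: 21.15
position: [0.5528, 0.0079, 0.1281]
ee_rot: [-0.0, 1.0, 0.0, 0.0]
ft_force: [0.5, -1.4, -0.6]
grip_width: 0.115
```

```bash
python3 -m crank '[[-1,[-0.0125,0,0],[0,0,0]],[-1,[0,0,0],[0,0,0]],[-1,[0,0,0],[0,0,0]],[-1,[0,0,0],[0,0,0]],[-1,[0,0,0],[0,0,0]]]'
```

```text
clock: 21.65
position: [0.5538, 0.008, 0.1281]
ee_rot: [-0.001, 1.0, 0.0, 0.0]
ft_force: [0.4, 0.1, -0.5]
grip_width: 0.113
```

```bash
python3 -m crank '[[-1,[-0.0125,0,0],[0,0,0]],[-1,[0,0,0],[0,0,0]],[-1,[0,0,0],[0,0,0]],[-1,[0,0,0],[0,0,0]],[-1,[0,0,0],[0,0,0]]]'
```

```text
clock: 22.15
position: [0.5546, 0.0079, 0.128]
ee_rot: [-0.001, 1.0, 0.0, 0.0]
ft_force: [-2.5, -0.2, -0.0]
grip_width: 0.117
```

The force pulled forward, then dropped to zero, then met the pocket's rear wall at about 0.5545. That is the snap. I'll back off 1 mm and picture it before letting go.

```bash
python3 -m crank '[[-1,[0.0125,0,0],[0,0,0]],[-1,[0,0,0],[0,0,0]],[-1,[0,0,0],[0,0,0]],[-1,[0,0,0],[0,0,0]],[-1,[0,0,0],[0,0,0]]]'
python3 -m crank '[[-1,[0.0125,0,0],[0,0,0]],[-1,[0,0,0],[0,0,0]],[-1,[0.0125,0,0],[0,0,0]],[-1,[0,0,0],[0,0,0]],[-1,[0,0,0],[0,0,0]]]'
python3 - <<'E'
from h import *
a=manip.camera("side");cv2.imwrite("pics/s8z.png",cv2.resize(a[190:270,250:350],None,fx=7,fy=7,interpolation=cv2.INTER_CUBIC))
E
```

```text
clock: 22.65
position: [0.554, 0.0079, 0.1282]
ee_rot: [-0.001, 1.0, 0.0, 0.0]
ft_force: [-0.3, 0.0, -1.4]
grip_width: 0.114
clock: 23.15
position: [0.5523, 0.0078, 0.1284]
ee_rot: [-0.0, 1.0, 0.0, 0.001]
ft_force: [3.6, 0.0, -1.2]
grip_width: 0.115
```

View pics/s8z.png

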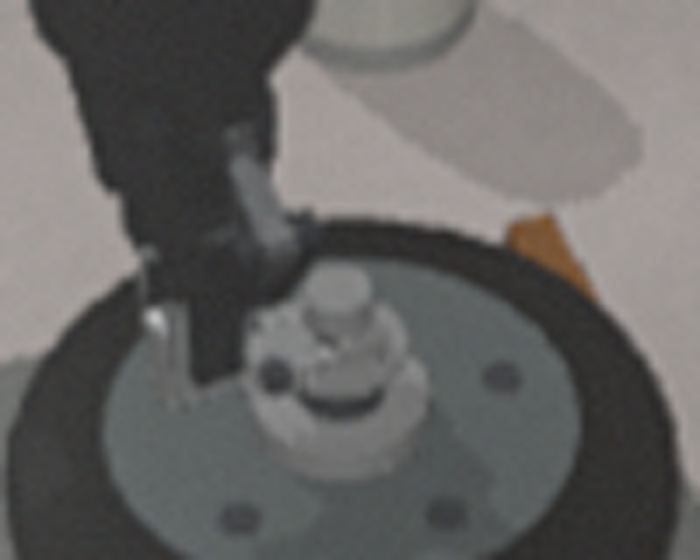

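The tug met retention (+3.6 N), and the clip body is right up against the axle. I'll move back to the centre and release.

```bash
python3 -m crank '[[-1,[-0.018,0,0],[0,0,0]],[-1,[0,0,0],[0,0,0]],[-1,[0,0,0],[0,0,0]],[-1,[0,0,0],[0,0,0]],[-1,[0,0,0],[0,0,0]]]'
python3 -m crank '[[-0.6,[0,0,0],[0,0,0]],[-0.4,[0,0,0],[0,0,0]],[-0.2,[0,0,0],[0,0,0]],[0,[0,0,0],[0,0,0]],[0,[0,0,0],[0,0,0]]]'
python3 - <<'E'
from h import *
crop(manip.camera("wrist"),220,250,200,180,3,"pics/w9.png")
E
```

```text
clock: 23.7
position: [0.5531, 0.0079, 0.128]
ee_rot: [-0.001, 1.0, 0.0, 0.0]
ft_force: [-0.2, -0.7, -0.7]
grip_width: 0.111
clock: 24.2
position: [0.5533, 0.008, 0.1282]
ee_rot: [-0.001, 1.0, 0.0, 0.0]
ft_force: [-0.7, -0.3, -0.2]
grip_width: 0.503
```

View pics/w9.png

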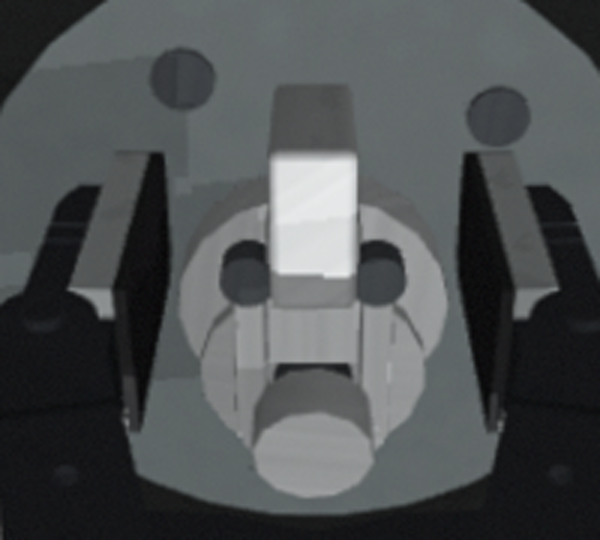

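The pads are clear on both sides of the tab, and the clip sits around the axle with both jaws passing the groove. I'll retreat straight up, then back.

```bash
python3 -m crank '[[0,[0,0,-0.15],[0,0,0]],[0,[0,0,-0.3],[0,0,0]],[0,[0,0,-0.4],[0,0,0]],[0,[0,0,-0.4],[0,0,0]],[0,[0,0,-0.3],[0,0,0]]]'
python3 -m crank '[[0,[0.3,0.4,0],[0,0,0]],[0,[0.2,0.45,0],[0,0,0]],[0,[0,0.45,0],[0,0,0]],[0,[0,0.45,0],[0,0,0]],[0,[0,0.45,0],[0,0,0]]]'
python3 -m crank '[[0,[0,0.45,0],[0,0,0]],[0,[0,0.45,0],[0,0,0]],[0,[0,0,0],[0,0,0]],[0,[0,0,0],[0,0,0]],[0,[0,0,0],[0,0,0]]]'
python3 - <<'E'
from h import *
a=manip.camera("side");b=manip.camera("top");cv2.imwrite("pics/t10.png",b)
x=cv2.resize(a[195:265,250:340],None,fx=6,fy=6,interpolation=cv2.INTER_CUBIC)
y=cv2.resize(b[215:285,275:317+33],None,fx=6,fy=6,interpolation=cv2.INTER_CUBIC)
cv2.imwrite("pics/f10.png",cv2.resize(np.hstack([x,y]),None,fx=.8,fy=.8));cv2.imwrite("pics/s10.png",a)
E
```

```text
clock: 24.75
position: [0.5536, 0.0078, 0.2553]
ee_rot: [-0.0, 1.0, 0.0, 0.002]
ft_force: [-0.3, 0.3, -0.5]
grip_width: 0.502
clock: 25.25
position: [0.5129, 0.1852, 0.2535]
ee_rot: [-0.0, 1.0, 0.0, 0.001]
ft_force: [1.4, -0.3, -0.5]
grip_width: 0.497
clock: 25.75
position: [0.5134, 0.2545, 0.2528]
ee_rot: [0.0, 1.0, -0.0, 0.001]
ft_force: [0.1, -0.3, -0.8]
grip_width: 0.503
```

View pics/f10.png

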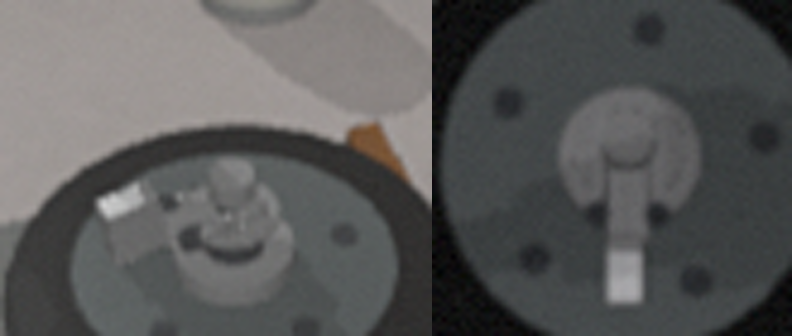

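View pics/t10.png

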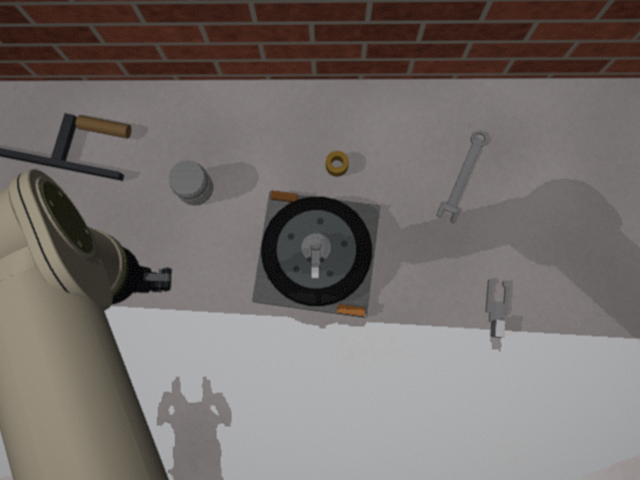

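The clip hangs on the axle with its tab at top-view pixel (315,272), and the bystanders haven't moved. One distance check, then I'll hand in.

```bash
python3 - <<'E'
from h import *
T=onz("top",315,272,.124);print(T,np.hypot(*(T[:2]-[.597,.0079])))
a=cv2.imread("pics/t10.png").astype(int);b=cv2.imread("pics/top0.png").astype(int)
for n,(x,y,w,h) in dict(big=(480,270,40,75),bush=(320,145,35,35),wrench=(430,125,65,100),tin=(165,155,35,50)).items():
    print(n,np.abs(a-b)[y:y+h,x:x+w].mean())
manip.hand_in()
E
```

```text
[0.5456 0.0077 0.124 ] 0.051434857210296864
big 4.301555555555556
bush 3.2062585034013606
wrench 4.455230769230769
tin 3.148
the job is handed in; nothing more can be done
```

The smaller clip is in the groove around the axle and released, and I handed the job in at about 26 s. One last check disagreed with the rest.

**What I did:** I pinched the clip by its tab, felt down lightly onto the axle's top end (about 6 N), and worked out that the washer top is about 95 mm above the bench. I then pushed the clip into the groove in 1 mm steps.

**Push and snap:** The force readings after each step peaked at about 6 N, a little below the stated 8 to 15 N and far under the 25 N limit. The jaws passed the groove and pulled the clip forward. It then moved freely until it met the pocket's rear wall. A gentle tug back met resistance of about 3.6 N, so the jaws had closed behind the axle.

**Last checks:**
- **Seating:** Before release, the tab was 44 mm from the axle's axis, which is the home position. The pictures after release show the clip hanging nearly level around the axle, with the gripper well clear.
- **Disagreement:** A rough reading from the top picture after release put the tab's top about 51 mm from the axis. I put that down to droop, play and my by-eye pixel reading, and did not resolve it further before handing in.
- **Other objects:** The big clip, tin, wrench and bush look unmoved. The small picture differences around them look like noise and lighting.

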